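# Fit the index plate over hub shaft and drive pin

### The job

Fit the round index plate onto the hub of the blue fixture: its centre bore over the shaft and its small hole over the brass pin, until it lies fully home and flat on the hub's face, then let go of it. The hub may have stopped at any angle near its pointer and is stiff, so turn the plate until the pin finds its hole; do not ram it. Leave the other things on the bench where they are.

Things in the scene. Friction and masses are not known exactly. Their poses are not given: they have to be found in the camera images.
- index_plate: Loose round steel plate, 120 mm across, 10 mm thick, its rim (outer 19 mm) 12 mm; starts lying on a 4 mm thick clipboard; 0.35 to 0.7 kg. Origin: centre of its flat underside, z up. A 30 mm bore goes through the centre and a 12 mm pin hole through the plate 31 mm from the centre toward its own -x, where a yellow stripe on the rim shows it.
- plate_handle (a point): Middle of the plate's black handle, on the plate's axis, 51 mm above its underside; axes as the plate. The handle is a bar along the plate's y: 20 mm wide (x), 96 mm long, 44 to 58 mm above the underside, on two 12 mm posts at y = +38 and -38 mm. Grip it here, across its 20 mm width.
- fixture: Hub fixture fixed to the bench: round grey base 132 mm across and 12 mm thick, blue round housing 100 mm across with a yellow pointer on its -x side, on it a steel hub disc 88 mm across. Origin: centre of the underside, z up along the shaft. The hub can turn in the housing only against stiff friction (about 1.5 N m); its angle is not reported.
- hub_face (a point): On the shaft's axis, level with the hub face, 60 mm above the bench; axes as the fixture. Plate home = its underside here. The 28 mm shaft rises 20 mm above it (last 5 mm taper to 20 mm). The 10 mm brass pin, 31 mm from the axis, rises 10 mm (last 2 mm taper to 7 mm), anywhere within 0.4 rad either side of the fixture's -x direction (the pointer).
- micrometer: Bystander: micrometer with red frame, 47 x 132 x 18 mm, lying; origin at the centre of its underside.
- tape_measure: Bystander: yellow tape measure, 35 x 85 x 64 mm; origin at the centre of its underside.
- ink_bottle: Bystander: small blue and white bottle, 39 mm across, 82 mm high; origin at the centre of its underside.

How it is judged:
By the outcome, as a careful person would: the job done as asked, in the order asked, and still so for the second after the job is handed in, with the robot touching nothing.
It also fails if it takes over 58 s, if anything falls off the work surface, if the arm or the gripper's body presses on something with over 40 N, if the wrist force passes 120 N, or if a joint passes its speed limit or range.

### The arm

A 6-joint arm with a two-finger parallel gripper is mounted at the origin on the work surface; the furniture and walls round the work are solid. World frame = base frame: x ahead of the robot, y to its left, z up, the work surface at z = 0. Lengths are in m, angles in rad, forces in N, time in s.
With the tool pointing down it reaches from about 0.25 to 0.775 m from the base axis. Payload 4 kg.
Tool frame: the origin (TCP) lies at the centre of the arm's flange, where the gripper is bolted on; the fingertips stand 199 mm ahead of it and the grasp point (between the pads) lies 180 mm ahead of it (robot.tcp_to_tips is the z of the fingertips in the tool frame, in m); z points along the fingers, y is the line along which they close (so a half turn about z gives the same grasp; the last joint's range is limited). The gripper opens to 94 mm and grips with 3 to 60 N. Pads are 16 mm wide; open, the fingers measure 119 mm over their backs; the gripper's body (75 mm by 177 mm) begins 78 mm behind the grasp point.
Start: joints at [1.076, 0.087, 1.371, -0, 1.684, -0.103], TCP at [0.21, 0.508, 0.405] pointing down, gripper open.
Joint ranges: [-3.1, 3.1], [-0.76, 2.03], [0.27, 2.55], [-1.08, 4.22], [0.17, 2.65], [-2.57, 2.57]. Speed limits (rad/s): [2.79, 2.79, 3.14, 3.14, 3.14, 3.14].

### API

Orientations are given as [roll, pitch, yaw] about the fixed x, y, z axes, in that order (R = Rz(yaw) Ry(pitch) Rx(roll)).
In Python, from bench import robot gives the robot as it stands.
- The arm moves only by the tool play_rows, never from a script. Its arguments are lists of equal length, an entry for each row: "translation": the shift along the tool's x, y, z scaled (see below), a list of three; "twist": the turn, a rotation vector about the tool's x, y, z scaled (see below), a list of three; "gripper": the opening, from -1 (shut) to 1 (fully open). A call has 1 to 8 rows; each row shifts and turns the commanded pose from where the row before left it, along the tool's axes as they then stand; what a row does not reach is not made up. The controller multiplies each number of a shift by 0.04 m and each number of a turn by 0.1 rad. A row lasts 1/10 s, in which the tool goes at most 50 mm and 8.59 degrees, less where a joint would pass 70% of its speed; a pose out of reach is approached as far as the arm can. A call with a number of a shift or a turn outside -1 to 1 is refused whole. A call with a gripper value outside its range is refused whole. The fingers move at their own pace and stop on an object; the grip force is fixed at half the most. Time passes only in rows, so rows that do not move let the fingers close. It gives the time, the measured TCP pose, the force, the opening and the grip force at its end, in the units of the state.
- robot.get_obs(): the state, without advancing time (a new reading comes with each control period).
- robot.snapshot(name): name is "side" or "top"; returns the picture (400x640x3 uint8, red, green, blue); there is no depth.
- robot.camera_model(name): a dict with "camera_matrix" (3x3 intrinsics, pixels), "k1" (the pictures are not rectified: a ray, as slopes to the right and down, at radius r is drawn at 1 + k1 r^2 times it, then the intrinsics apply), "rvec" (rotation vector, rad) and "tvec" (3), from world to camera coordinates, as OpenCV has them. Camera axes: x right, y down, z forward; pixel columns grow to the right and rows downward; lengths in m; the calibration is good to about 2 mm. A picture is of the moment at which its call begins. camera_model takes no time and is no camera call.
- robot.close_job(): hands the job in; it is judged then, once.
Trained networks look in the newest picture that a camera, given by its name, has taken for a name from the list of things; names that differ only in an ending like _2 or _b are one class to them, and where a whole thing is asked for, a point or a joint stands for the part that bears it (a point fixed in the world has none). Each returns a list of dicts, best first, with "score" (0 to 1); they miss things now and then, are a little off and sometimes report something else, mostly with a low value. They report only what shows in the picture. A call takes as long as a camera call.
- robot.recognise(name, camera): "centre" ([x, y, z] in m, in world coordinates, good to about 4 mm: the middle of the surface that is visible of it).
- robot.spot_point(name, camera): "centre" ([x, y, z] in m, in world coordinates, good to about 4 mm: a listed point, or the origin of a listed thing).
The state is a dict: "time": time; "joint_positions": joint angles; "qvel": joint speeds; "joint_torque": joint torques, N m; "tool_pos": TCP position; "ee_rot": TCP orientation; "wrist_force": force on the tool from outside, world axes, zero at the start; "wrist_torque": the same for the moment, N m; "width": finger opening in m; "finger_force": force on a finger pad.
Only numpy, scipy, OpenCV 4.12 (cv2) and the standard library are available. Lean on these libraries where they do the work, as an engineer would, in place of code of your own. Each camera call takes 0.05 s, during which the arm holds its last target. There are 200 camera calls.

## Working session

There is one attempt and no reset: what is moved stays moved. The work goes in short steps, Python scripts to look and compute and a tool call to move; the robot and the scene stay as the last step left them, time stands still between calls to the robot, and variables do not carry over. Pictures are saved under pics/ and viewed, at most 10 in all, crops included, and the job is handed in when it is done.

Besides the shell and the picture viewer there is one more tool, called after "Emit:" as a command line: name --argument value ..., lists and objects as JSON in quotes. play_rows: Moves the arm, as the interface text tells. Its arguments: {"type":"object","properties":{"translation":{"type":"array","items":{"type":"array","items":{"type":"number","minimum":-1,"maximum":1}}},"twist":{"type":"array","items":{"type":"array","items":{"type":"number","minimum":-1,"maximum":1}}},"gripper":{"type":"array","items":{"type":"number"}}},"required":["translation","twist","gripper"]}

```bash
mkdir -p pics; python3 - <<'E'
from bench import robot
import cv2,numpy as np
o=robot.get_obs();print({k:np.round(v,3) for k,v in o.items()})
for c in("top","side"):
    cv2.imwrite(f"pics/{c}0.png",robot.snapshot(c)[:,:,::-1])
    print(robot.camera_model(c))
    for n in("index_plate","fixture","plate_handle","hub_face"):
        r=robot.spot_point(n,c);print(c,n,[(np.round(d["centre"],3),round(d["score"],2)) for d in r[:2]])
E
```

```text
{'time': np.float64(0.0), 'joint_positions': array([ 1.076,  0.088,  1.372,  0.   ,  1.684, -0.103]), 'qvel': array([ 0.   , -0.001,  0.001,  0.001, -0.   ,  0.002]), 'joint_torque': array([-1.0000e-03, -3.4018e+01, -3.0242e+01,  7.1000e-02,  3.3000e-02,
       -0.0000e+00]), 'tool_pos': array([0.21 , 0.508, 0.404]), 'ee_rot': array([-3.139, -0.   ,  2.75 ]), 'wrist_force': array([0.263, 0.596, 0.245]), 'wrist_torque': array([-0.031, -0.042,  0.001]), 'finger_force': np.float64(0.0), 'width': np.float64(0.094)}
{'camera_matrix': array([[452.06310651,   0.        , 322.85314631],
       [  0.        , 452.06310651, 203.32671098],
       [  0.        ,   0.        ,   1.        ]]), 'k1': -0.09121030359688373, 'rvec': array([ 2.12322742, -2.10687614,  0.22269184]), 'tvec': array([-0.03263206,  0.47448137,  1.00396553])}
top index_plate [(array([0.478, 0.127, 0.006]), 0.88)]
top fixture [(array([ 0.502, -0.153,  0.   ]), 0.76)]
top plate_handle [(array([0.477, 0.124, 0.057]), 0.72)]
top hub_face [(array([ 0.501, -0.156,  0.058]), 0.68)]
{'camera_matrix': array([[500.41395162,   0.        , 324.7796629 ],
       [  0.        , 500.41395162, 199.77293448],
       [  0.        ,   0.        ,   1.        ]]), 'k1': -0.0004660282950759224, 'rvec': array([ 0.12711367, -2.68708422,  1.58348636]), 'tvec': array([0.48846631, 0.10064946, 1.03066656])}
side index_plate [(array([0.474, 0.125, 0.006]), 0.96)]
side fixture [(array([ 0.499, -0.156,  0.002]), 0.87)]
side plate_handle [(array([0.479, 0.124, 0.058]), 0.84), (array([ 0.583, -0.271,  0.005]), 0.59)]
side hub_face []
```

View pics/top0.png

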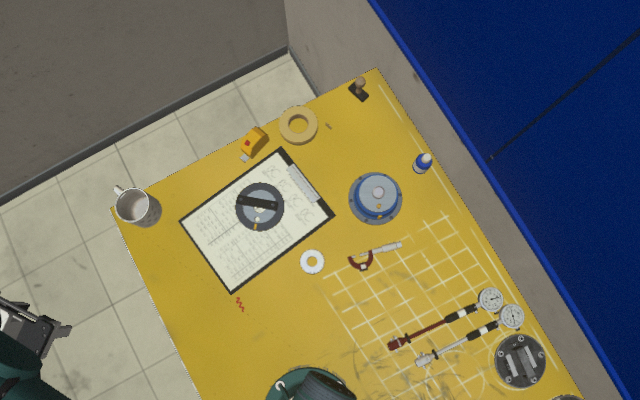

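View pics/side0.png

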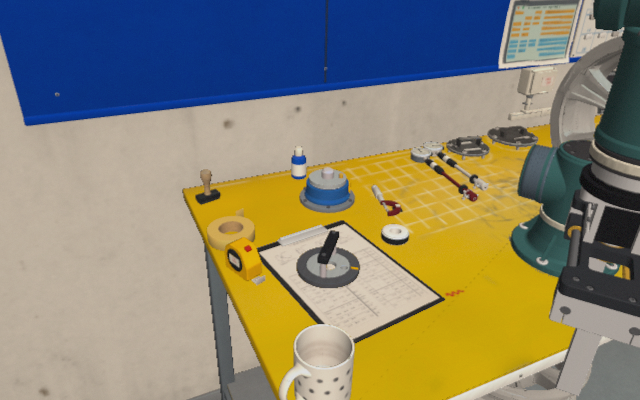

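The top view shows the plate near (260,206) with its stripe at about (254,227), and the hub near (376,193) with what looks like the brass pin near (379,206). I'll enlarge both.

```bash
python3 - <<'E'
import cv2,numpy as np
a=cv2.imread("pics/top0.png")
r=lambda x,y:cv2.resize(a[y-32:y+32,x-32:x+32],None,fx=6,fy=6,interpolation=cv2.INTER_CUBIC)
cv2.imwrite("pics/crop0.png",np.hstack([r(260,206),r(376,197)]))
E
```

```text
(no output)
```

View pics/crop0.png

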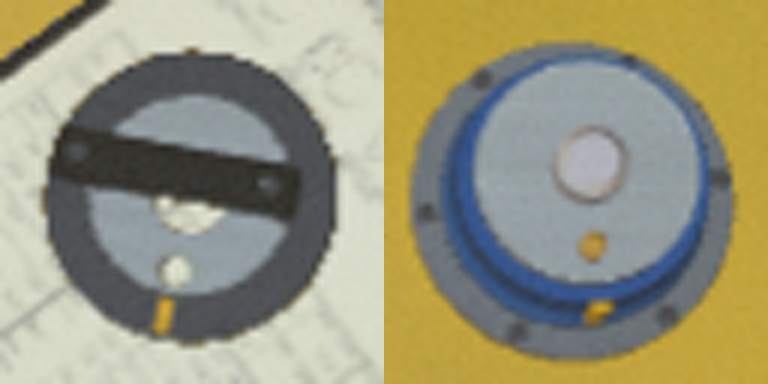

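Left crop: handle ends at about (62,152) and (300,195), pin hole at (176,270), stripe at (164,316). Right crop: shaft top at (592,162), brass pin at (593,246), pointer at (598,311). Next I project these to the world.

```bash
cat > h.py <<'E'
import cv2,numpy as np
from bench import robot
def world(c,px,z):
    m=robot.camera_model(c);K=m["camera_matrix"]
    u=cv2.undistortPoints(np.array([[px]],float),K,np.array([m["k1"],0,0,0.]))[0,0]
    R=cv2.Rodrigues(m["rvec"])[0];C=-R.T@m["tvec"];d=R.T@np.array([*u,1])
    return C+d*(z-C[2])/d[2]
def proj(c,P):
    m=robot.camera_model(c)
    return cv2.projectPoints(np.array(P,float).reshape(-1,1,3),m["rvec"],m["tvec"],m["camera_matrix"],np.array([m["k1"],0,0,0.]))[0][:,0]
E
python3 - <<'E'
from h import *
P=lambda x,y,ox,oy:((x+.5)/6-.5+ox-32,(y+.5)/6-.5+oy-32)
A=lambda x,y,z:world("top",P(x,y,260,206),z)
B=lambda x,y,z:world("top",P(x-384,y,376,197),z)
ctr=A(191,197,.016);h1=A(62,152,.062);h2=A(300,195,.062)
st=A(164,316,.016);ho=A(176,270,.014)
print("rim",ctr,"handle mid",(h1+h2)/2,"stripe",st,"hole",ho)
s=st-(h1+h2)/2;print("yaw of -x",np.arctan2(s[1],s[0]), "handle",np.arctan2(*(h1-h2)[[1,0]]))
sh=B(592,162,.08);pin=B(593,246,.07);hub=B(590,171,.06);po=B(598,311,.04)
print("shaft",sh,"hub",hub,"pin",pin,"r",np.hypot(*(pin-sh)[:2]),"pointer",po)
for c in(sh,hub):
    d=pin-c;print("pin ang",np.arctan2(d[1],d[0]),np.hypot(*d[:2]))
print(proj("side",[[.4,-.15,.07]]))
E
```

```text
rim [0.47275757 0.12330203 0.016     ] handle mid [0.47273842 0.12120417 0.062     ] stripe [0.4244814  0.13236065 0.016     ] hole [0.44339558 0.12853469 0.014     ]
yaw of -x 2.9143954612066825 handle 1.3979280912701344
shaft [ 0.49660597 -0.15475213  0.08      ] hub [ 0.49776038 -0.15650008  0.06      ] pin [ 0.46612746 -0.1558351   0.07      ] r 0.03049774697488724 pointer [ 0.44639399 -0.16121635  0.04      ]
pin ang -3.1060751894944936 0.03049774697488724
pin ang 3.1205740266103748 0.03163991252868481
[[369.8200206  175.07024066]]
```

Emit:
play_rows --translation '[[-0.9, -0.6, 0], [-0.9, -0.6, 0], [-0.9, -0.6, 0], [-0.9, -0.6, 0], [-0.9, -0.6, 0], [-0.9, -0.6, 0], [-0.9, -0.6, 0], [-0.9, -0.6, 0]]' --twist '[[0, 0, 0], [0, 0, 0], [0, 0, 0], [0, 0, 0], [0, 0, 0], [0, 0, 0], [0, 0, 0], [0, 0, 0]]' --gripper '[1, 1, 1, 1, 1, 1, 1, 1]'

```text
time: 1.3
tool_pos: [0.4034, 0.2193, 0.405]
ee_rot: [3.141, 0.001, 2.75]
wrist_force: [-0.4, 0.0, 0.2]
width: 0.0939
finger_force: 0.0
```

Emit:
play_rows --translation '[[0, 0, 0], [0, 0, 0], [0, 0, 0], [0, 0, 0], [0, 0, 0], [0, 0, 0], [0, 0, 0], [0, 0, 0]]' --twist '[[0, 0, 1], [0, 0, 1], [0, 0, 1], [0, 0, 1], [0, 0, 1], [0, 0, 1], [0, 0, 1], [0, 0, 1]]' --gripper '[1, 1, 1, 1, 1, 1, 1, 1]'

```text
time: 2.1
tool_pos: [0.4029, 0.2208, 0.4048]
ee_rot: [3.141, -0.0, 1.946]
wrist_force: [0.0, 0.2, 0.6]
width: 0.094
finger_force: 0.0
```

Emit:
play_rows --translation '[[0, 0, 0], [0, 0, 0], [0, 0, 0], [0, 0, 0], [0, 0, 0], [0, 0, 0], [0, 0, 0]]' --twist '[[0, 0, 1], [0, 0, 1], [0, 0, 1], [0, 0, 1], [0, 0, 1], [0, 0, 0.5], [0, 0, 0]]' --gripper '[1, 1, 1, 1, 1, 1, 1]'

```text
time: 2.8
tool_pos: [0.4028, 0.2209, 0.4048]
ee_rot: [3.141, -0.0, 1.4]
wrist_force: [-0.1, -0.5, -0.5]
width: 0.0941
finger_force: 0.0
```

Emit:
play_rows --translation '[[-0.53, 0.54, 0.4], [-0.53, 0.54, 0.4], [-0.53, 0.54, 0.4], [-0.53, 0.54, 0.4], [0, 0, 0.8], [0, 0, 0.8], [0, 0, 0], [0, 0, 0]]' --twist '[[0, 0, 0], [0, 0, 0], [0, 0, 0], [0, 0, 0], [0, 0, 0], [0, 0, 0], [0, 0, 0], [0, 0, 0]]' --gripper '[1, 1, 1, 1, 1, 1, 1, 1]'

```text
time: 3.6
tool_pos: [0.4736, 0.1227, 0.2768]
ee_rot: [-3.141, 0.0, 1.4]
wrist_force: [0.4, 0.6, 1.2]
width: 0.0936
finger_force: 0.0
```

```bash
python3 - <<'E'
from h import *
a=robot.snapshot("side");b=robot.snapshot("top")
r=lambda i,x,y:cv2.resize(i[y-60:y+60,x-60:x+60,::-1],(390,390),interpolation=cv2.INTER_CUBIC)
cv2.imwrite("pics/c1.png",np.hstack([r(a,328,240),r(b,260,206)]))
E
```

```text
(no output)
```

View pics/c1.png

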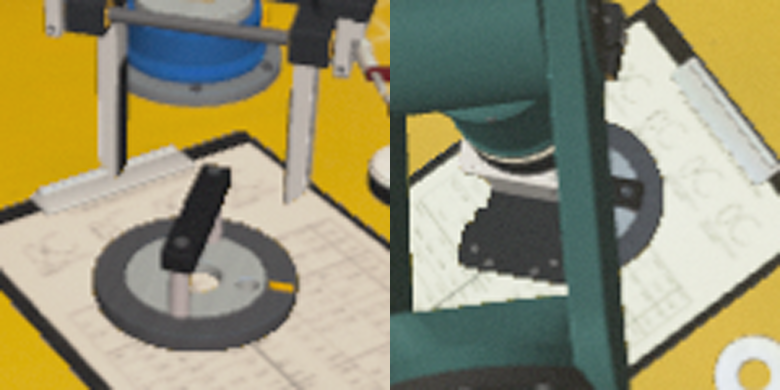

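The fingers straddle the handle: the tips are at (113,170) and (295,200) in the side crop and the handle middle is near (197,215). I'll descend and grip.

Emit:
play_rows --translation '[[0, 0, 0.5], [0, 0, 0.53], [0, 0, 0], [0, 0, 0], [0, 0, 0], [0, 0, 0], [0, 0, 0], [0, 0, 0]]' --twist '[[0, 0, 0], [0, 0, 0], [0, 0, 0], [0, 0, 0], [0, 0, 0], [0, 0, 0], [0, 0, 0], [0, 0, 0]]' --gripper '[1, 1, 1, -1, -1, -1, -1, -1]'

```text
time: 4.5
tool_pos: [0.4738, 0.1227, 0.2361]
ee_rot: [3.141, -0.0, 1.4]
wrist_force: [-0.7, 0.2, -0.5]
width: 0.0574
finger_force: 0.0
```

Emit:
play_rows --translation '[[0, 0, 0], [0, 0, 0], [0, 0, 0], [0, 0, 0], [0, 0, -0.4], [0, 0, -0.8], [0, 0, -0.8], [0, 0, 0]]' --twist '[[0, 0, 0], [0, 0, 0], [0, 0, 0], [0, 0, 0], [0, 0, 0], [0, 0, 0], [0, 0, 0], [0, 0, 0]]' --gripper '[-1, -1, -1, -1, -1, -1, -1, -1]'

```text
time: 5.3
tool_pos: [0.4747, 0.1228, 0.3193]
ee_rot: [3.134, -0.003, 1.4]
wrist_force: [0.6, 0.4, -4.0]
width: 0.0198
finger_force: 30.0
```

Emit:
play_rows --translation '[[-0.4, 0.1, -0.2], [-0.9, 0.24, -0.2], [-1, 0.26, -0.1], [-1, 0.26, 0], [-1, 0.26, 0], [-1, 0.26, 0], [-0.9, 0.22, 0], [-0.55, 0.15, 0]]' --twist '[[0, 0, 0], [0, 0, 0], [0, 0, 0], [0, 0, 0], [0, 0, 0], [0, 0, 0], [0, 0, 0], [0, 0, 0]]' --gripper '[-1, -1, -1, -1, -1, -1, -1, -1]'

```text
time: 6.1
tool_pos: [0.4959, -0.1578, 0.3319]
ee_rot: [-3.137, -0.0, 1.397]
wrist_force: [0.0, 1.0, -4.4]
width: 0.0198
finger_force: 30.0
```

Emit:
play_rows --translation '[[0, 0, 0], [0, 0, 0], [0, 0, 0], [0, 0, 0], [0, 0, 0], [0, 0, 0]]' --twist '[[0, 0, -0.45], [0, 0, -0.45], [0, 0, -0.45], [0, 0, -0.43], [0, 0, 0], [0, 0, 0]]' --gripper '[-1, -1, -1, -1, -1, -1]'

```text
time: 6.7
tool_pos: [0.4963, -0.1552, 0.3332]
ee_rot: [-3.138, -0.002, 1.577]
wrist_force: [0.3, -0.5, -5.1]
width: 0.0196
finger_force: 30.0
```

```bash
python3 - <<'E'
from h import *
o=robot.get_obs();print({k:np.round(o[k],4) for k in("tool_pos","ee_rot","wrist_force","wrist_torque","joint_positions")})
a=robot.snapshot("side");b=robot.snapshot("top")
cv2.imwrite("pics/side2.png",a[:,:,::-1]);cv2.imwrite("pics/top2.png",b[:,:,::-1])
r=lambda i,x,y:cv2.resize(i[y-45:y+45,x-45:x+45,::-1],(396,396),interpolation=cv2.INTER_CUBIC)
cv2.imwrite("pics/c2.png",np.hstack([r(a,328,175),r(b,376,197)]))
E
```

```text
{'tool_pos': array([ 0.4963, -0.1552,  0.3332]), 'ee_rot': array([-3.1382e+00, -1.6000e-03,  1.5769e+00]), 'wrist_force': array([ 0.2752, -0.507 , -5.0719]), 'wrist_torque': array([-0.1263,  0.1269,  0.0147]), 'joint_positions': array([-4.1220e-01,  4.7100e-02,  1.5555e+00,  1.0000e-04,  1.5428e+00,
       -4.1830e-01])}
```

View pics/c2.png

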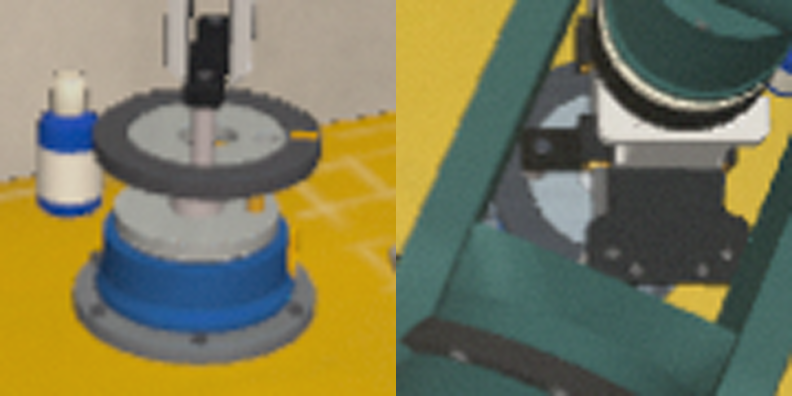

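The side crop shows the plate level above the hub: rim from 94 to 321 in x, stripe at (305,134), brass pin at (256,203) on the same side, and the shaft under the bore. I'll fit outlines numerically for the relative offset.

```bash
cat >> h.py <<'E'
from scipy.optimize import minimize
def fit(img,cam,circles,x0):
    g=cv2.GaussianBlur(cv2.cvtColor(cv2.resize(img,None,fx=4,fy=4,interpolation=cv2.INTER_CUBIC),cv2.COLOR_BGR2GRAY),(0,0),2.5).astype(float)
    G=np.hypot(cv2.Sobel(g,-1,1,0),cv2.Sobel(g,-1,0,1));G=np.minimum(G,60)
    t=np.linspace(0,2*np.pi,240,endpoint=False)
    def cost(p):
        s=0
        for r,z in circles:
            q=proj(cam,np.c_[p[0]+r*np.cos(t),p[1]+r*np.sin(t),0*t+z])
            q=((q+.5)*4-.5).astype(np.float32)
            s-=cv2.remap(G.astype(np.float32),q[:,0],q[:,1],cv2.INTER_LINEAR).mean()
        return s
    b=min(((cost((x0[0]+i*.001,x0[1]+j*.001)),x0[0]+i*.001,x0[1]+j*.001) for i in range(-10,11) for j in range(-10,11)))
    m=minimize(cost,b[1:],method="Nelder-Mead",options=dict(initial_simplex=[b[1:],(b[1]+.001,b[2]),(b[1],b[2]+.001)]))
    return np.round(m.x,4),round(m.fun,1)
E
python3 - <<'E'
from h import *
I=cv2.imread
fx=[(.044,.06),(.066,.012),(.05,.05)]
pl=lambda z:[(.06,z+.012),(.041,z+.0115),(.06,z)]
for c in("top","side"):
    i=I(f"pics/{c}0.png")
    print(c,"hub",fit(i,c,[(.044,.06)],(.498,-.155)),"base",fit(i,c,[(.066,.012)],(.498,-.155)),"plate0",fit(i,c,pl(.004),(.474,.123)))
i=I("pics/side2.png")
print("plate2",fit(i,"side",pl(.1011),(.496,-.155)))
print("hub/base2",fit(i,"side",[(.066,.012)],(.498,-.155)))
m=I("pics/side2.png")[195:230,370:400]
# brass pin & stripe
for n,f in(("pin0","pics/side0.png"),("pin2","pics/side2.png")):
    h=cv2.cvtColor(I(f),cv2.COLOR_BGR2HSV)[140:225,300:370]
    k=cv2.inRange(h,(15,140,100),(30,255,255));nn,_,st,ce=cv2.connectedComponentsWithStats(k)
    print(n,[(st[j][4],np.round(ce[j]+[300,140],1)) for j in range(1,nn) if st[j][4]>3])
E
```

```text
top hub (array([ 0.4976, -0.1551]), np.float64(-59.6)) base (array([ 0.4968, -0.155 ]), np.float64(-49.4)) plate0 (array([0.4749, 0.1238]), np.float64(-171.0))Traceback (most recent call last):
  File "<stdin>", line 7, in <module>
  File "h.py", line 24, in fit
    m=minimize(cost,b[1:],method="Nelder-Mead",options=dict(initial_simplex=[b[1:],(b[1]+.001,b[2]),(b[1],b[2]+.001)]))
    res = _minimize_neldermead(fun, x0, args, callback, bounds=bounds,
                               **options)
    fxcc = func(xcc)
    fx = function(np.copy(x), *(wrapper_args + args))
  File "h.py", line 19, in cost
    q=proj(cam,np.c_[p[0]+r*np.cos(t),p[1]+r*np.sin(t),0*t+z])
  File "h.py", line 9, in proj
    m=robot.camera_model(c)
ValueError: time passes only in moves, steps and waits
```

```bash
sed -i 's/robot.camera_model(c)/cm(c)/; s/^from bench import robot/from bench import robot\nimport functools\ncm=functools.cache(lambda c:robot.camera_model(c))/' h.py
python3 - <<'E'
from h import *
I=cv2.imread
pl=lambda z:[(.06,z+.012),(.041,z+.0115),(.06,z)]
c="side";i=I(f"pics/{c}0.png")
print(c,"hub",fit(i,c,[(.044,.06)],(.498,-.155)),"base",fit(i,c,[(.066,.012)],(.498,-.155)),"plate0",fit(i,c,pl(.004),(.474,.123)))
i=I("pics/side2.png")
print("plate2",fit(i,"side",pl(.1011),(.496,-.155)))
print("base2",fit(i,"side",[(.066,.012)],(.498,-.155)))
for n in("side0","side2"):
    h=cv2.cvtColor(I(f"pics/{n}.png"),cv2.COLOR_BGR2HSV)[140:225,300:370]
    k=cv2.inRange(h,(10,140,100),(24,255,255));nn,_,st,ce=cv2.connectedComponentsWithStats(k)
    print(n,[(int(st[j][4]),np.round(ce[j]+[300,140],1)) for j in range(1,nn) if st[j][4]>3][:12])
for a in(2.94,3.04,3.14,3.24,3.34): print(a,proj("side",[.497+.031*np.cos(a),-.1555+.031*np.sin(a),.065])[0],proj("top",[.4972+.031*np.cos(a),-.155+.031*np.sin(a),.07])[0])
E
```

```text
side hub (array([ 0.4977, -0.1498]), np.float64(-23.5)) base (array([ 0.4982, -0.1439]), np.float64(-24.0)) plate0 (array([0.4747, 0.127 ]), np.float64(-129.0))
plate2 (array([ 0.5073, -0.1413]), np.float64(-92.1))
base2 (array([ 0.497 , -0.1344]), np.float64(-37.0))
side0 [(2368, array([343.7, 194.5])), (13, array([341. , 175.3]))]
side2 [(1933, array([346.8, 200.2])), (11, array([351.7, 160.5])), (90, array([303.8, 180.9])), (10, array([341.1, 175.8]))]
2.94 [340.79822127 175.50290586] [375.33766626 205.25830739]
3.04 [341.06907599 174.93300374] [376.67824265 205.46975699]
3.14 [341.20690583 174.35221625] [378.03011359 205.54910959]
3.24 [341.21124585 173.76644927] [379.3795177  205.49557533]
3.34 [341.082979  173.1815774] [380.71272558 205.30974181]
```

```bash
python3 - <<'E'
from h import *
i=cv2.imread("pics/top0.png")
# weight: brass-ness = R-B excess in hub window
w=i[200:211,373:386].astype(float);s=np.clip(w[:,:,2]-w[:,:,0]-15,0,None)
print(s.astype(int))
s[8:]=0
yy,xx=np.mgrid[200:211,373:386];p=((s*xx).sum()/s.sum(),(s*yy).sum()/s.sum())
print(p)
for z in(.066,.069):
    q=world("top",p,z);d=q[:2]-[.4973,-.1551];print(q,np.arctan2(d[1],d[0])%6.283,np.hypot(*d))
E
```

```text
[[ 0  0  0  0  0  0  0  0  0  0  0  0  0]
 [ 0  0  0  0  0  0  0  0  0  0  0  0  0]
 [ 0  0  0  0  0  0  0  0  0  0  0  0  0]
 [ 0  0  0  0  0  0  7  0  0  0  0  0  0]
 [ 0  0  0  0 35 79 79 37  0  0  0  0  0]
 [ 0  0  0 11 80 96 96 81  0  0  0  0  0]
 [ 0  0  0 22 82 98 96 56  0  0  0  0  0]
 [ 0  0  0  0 53 86 84 13  0  0  0  0  0]
 [ 0  0  0  0  0 15  5  0  0  0  0  0  0]
 [ 0  0  0  0  0  0  0  0  0  0  0  0  0]
 [ 0  0  0  0  0  0  0  0  0  0  0  0  0]]
(np.float64(378.352644836272), np.float64(205.48866498740554))
[ 0.46716509 -0.15620883  0.066     ] 3.178186222848559 0.03015530183030448
[ 0.46655149 -0.15582143  0.069     ] 3.16486542689952 0.030756968695386157
```

Emit:
play_rows --translation '[[-0.02, 0, 0.3], [0, 0, 0.1], [0, 0, 0], [0, 0, 0]]' --twist '[[0, 0, 0], [0, 0, 0], [0, 0, 0], [0, 0, 0]]' --gripper '[-1, -1, -1, -1]'

```text
time: 7.2
tool_pos: [0.4965, -0.1561, 0.3191]
ee_rot: [-3.141, -0.0, 1.578]
wrist_force: [0.2, 0.3, -5.6]
width: 0.02
finger_force: 30.0
```

Emit:
play_rows --translation '[[0, 0, 0.08], [0, 0, 0.08], [0, 0, 0.08], [0, 0, 0.08], [0, 0, 0], [0, 0, 0]]' --twist '[[0, 0, -0.1], [0, 0, -0.1], [0, 0, 0], [0, 0, 0], [0, 0, 0], [0, 0, 0]]' --gripper '[-1, -1, -1, -1, -1, -1]'

```text
time: 7.8
tool_pos: [0.4976, -0.1565, 0.307]
ee_rot: [3.137, 0.002, 1.598]
wrist_force: [5.5, -2.5, -2.8]
width: 0.0193
finger_force: 30.0
```

Emit:
play_rows --translation '[[-0.02, 0.04, 0], [0, 0, 0], [0, 0, 0], [0, 0, 0]]' --twist '[[0, 0, 0], [0, 0, 0], [0, 0, 0], [0, 0, 0]]' --gripper '[-1, -1, -1, -1]'

```text
time: 8.2
tool_pos: [0.4985, -0.1569, 0.3065]
ee_rot: [3.141, 0.0, 1.598]
wrist_force: [3.7, -1.8, -3.2]
width: 0.0197
finger_force: 30.0
```

```bash
cat > st.py <<'E'
from h import *
o=robot.get_obs();print({k:np.round(o[k],4) for k in("tool_pos","ee_rot","wrist_force","wrist_torque")})
a=robot.snapshot("side");import sys
r=lambda i,x,y:cv2.resize(i[y-40:y+40,x-40:x+40,::-1],(560,560),interpolation=cv2.INTER_CUBIC)
cv2.imwrite(f"pics/{sys.argv[1]}.png",r(a,328,175))
E
python3 st.py c3
```

```text
{'tool_pos': array([ 0.4985, -0.1569,  0.3065]), 'ee_rot': array([3.1405e+00, 2.0000e-04, 1.5978e+00]), 'wrist_force': array([ 3.7034, -1.8338, -3.1502]), 'wrist_torque': array([-0.3957, -1.1689, -0.0168])}
```

View pics/c3.png

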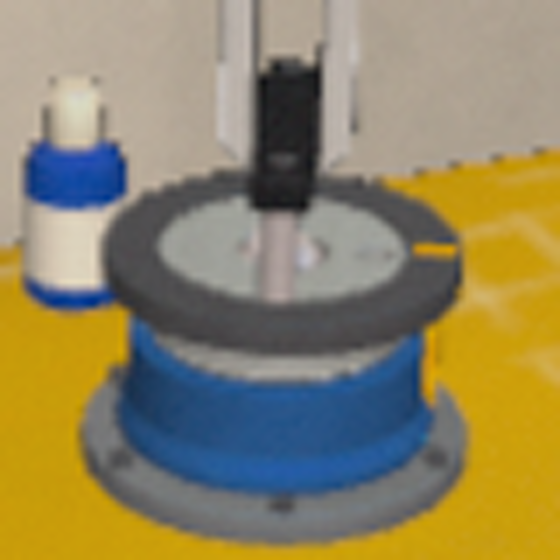

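The plate is level over the hub, with the shaft showing in the bore at about (315,250). The remaining side force points toward +x and −y, so I'll shift that way and lower a little.

Emit:
play_rows --translation '[[-0.02, 0.04, 0], [0, 0, 0], [0, 0, 0.05], [0, 0, 0], [0, 0, 0]]' --twist '[[0, 0, 0], [0, 0, 0], [0, 0, 0], [0, 0, 0], [0, 0, 0]]' --gripper '[-1, -1, -1, -1, -1]'

```text
time: 8.75
tool_pos: [0.4995, -0.1575, 0.3038]
ee_rot: [-3.139, -0.001, 1.598]
wrist_force: [0.7, -0.2, -5.7]
width: 0.0197
finger_force: 30.0
```

Emit:
play_rows --translation '[[-0.01, 0.02, 0.03], [0, 0, 0.03], [0, 0, 0.03], [0, 0, 0], [0, 0, 0]]' --twist '[[0, 0, 0], [0, 0, 0], [0, 0, 0], [0, 0, 0], [0, 0, 0]]' --gripper '[-1, -1, -1, -1, -1]'

```text
time: 9.25
tool_pos: [0.5006, -0.158, 0.301]
ee_rot: [-3.141, -0.0, 1.598]
wrist_force: [0.5, -0.6, -3.9]
width: 0.0193
finger_force: 30.0
```

```bash
python3 st.py c4
```

```text
{'tool_pos': array([ 0.5006, -0.158 ,  0.301 ]), 'ee_rot': array([-3.1412e+00, -2.0000e-04,  1.5978e+00]), 'wrist_force': array([ 0.5461, -0.6474, -3.9312]), 'wrist_torque': array([-0.0515,  0.0457,  0.0219])}
```

Emit:
play_rows --translation '[[0, 0, 0.03], [0, 0, 0.03], [0, 0, 0], [0, 0, 0]]' --twist '[[0, 0, 0], [0, 0, 0], [0, 0, 0], [0, 0, 0]]' --gripper '[-1, -1, -1, -1]'

```text
time: 9.7
tool_pos: [0.5008, -0.1581, 0.2997]
ee_rot: [3.141, 0.0, 1.598]
wrist_force: [-1.0, 1.0, 1.7]
width: 0.0197
finger_force: 30.0
```

```bash
python3 st.py c5; python3 - <<'E'
from h import *
print(proj("side",[[.5008+.031*np.cos(a),-.1581+.031*np.sin(a),.06] for a in(2.9,3.14,3.4)]))
E
```

```text
{'tool_pos': array([ 0.5008, -0.1581,  0.2997]), 'ee_rot': array([3.1405e+00, 5.0000e-04, 1.5978e+00]), 'wrist_force': array([-0.9615,  0.9524,  1.6657]), 'wrist_torque': array([ 0.1081,  0.503 , -0.0179])}
[[338.99120487 177.07414061]
 [339.55185659 175.69828432]
 [339.29916857 174.17788096]]
```

View pics/c5.png

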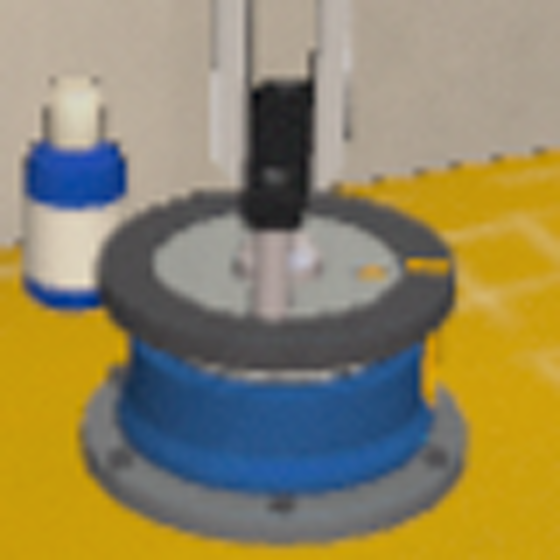

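The brass pin is visible in the pin hole at about (370,270), so the pin's taper is touching the hole's edge. Its force points −x and +y; I'll yield that way and go on down gently.

Emit:
play_rows --translation '[[0.02, -0.025, 0], [0, 0, 0], [0, 0, 0.03], [0, 0, 0], [0, 0, 0]]' --twist '[[0, 0, 0], [0, 0, 0], [0, 0, 0], [0, 0, 0], [0, 0, 0]]' --gripper '[-1, -1, -1, -1, -1]'

```text
time: 10.25
tool_pos: [0.5002, -0.1577, 0.2997]
ee_rot: [3.138, 0.002, 1.598]
wrist_force: [0.6, -0.9, 6.6]
width: 0.0197
finger_force: 30.0
```

```bash
python3 st.py c6
```

```text
{'tool_pos': array([ 0.5002, -0.1577,  0.2997]), 'ee_rot': array([3.1378e+00, 2.2000e-03, 1.5977e+00]), 'wrist_force': array([ 0.6465, -0.9095,  6.5869]), 'wrist_torque': array([-0.232 ,  0.2833,  0.0664])}
```

Emit:
play_rows --translation '[[0, 0, 0], [0, 0, 0], [0, 0, 0]]' --twist '[[0, 0, 0.2], [0, 0, 0.2], [0, 0, 0]]' --gripper '[-1, -1, -1]'

```text
time: 10.6
tool_pos: [0.5, -0.1579, 0.2996]
ee_rot: [3.139, 0.003, 1.558]
wrist_force: [-0.1, -2.3, 8.2]
width: 0.0196
finger_force: 30.0
```

```bash
python3 st.py c7
```

```text
{'tool_pos': array([ 0.5   , -0.1579,  0.2996]), 'ee_rot': array([3.1387e+00, 2.8000e-03, 1.5577e+00]), 'wrist_force': array([-0.0884, -2.3001,  8.1536]), 'wrist_torque': array([-0.3252,  0.4683,  0.1147])}
```

Emit:
play_rows --translation '[[0, 0, 0], [0, 0, 0], [0, 0, 0], [0, 0, 0]]' --twist '[[0, 0, -0.3], [0, 0, -0.3], [0, 0, -0.2], [0, 0, 0]]' --gripper '[-1, -1, -1, -1]'

```text
time: 11.05
tool_pos: [0.5001, -0.1572, 0.2996]
ee_rot: [3.138, 0.001, 1.638]
wrist_force: [0.6, 0.8, 7.7]
width: 0.0195
finger_force: 30.0
```

```bash
python3 st.py c8
```

```text
{'tool_pos': array([ 0.5001, -0.1572,  0.2996]), 'ee_rot': array([3.1383e+00, 6.0000e-04, 1.6378e+00]), 'wrist_force': array([0.6448, 0.8027, 7.7089]), 'wrist_torque': array([ 0.1336,  0.3985, -0.1504])}
```

View pics/c8.png

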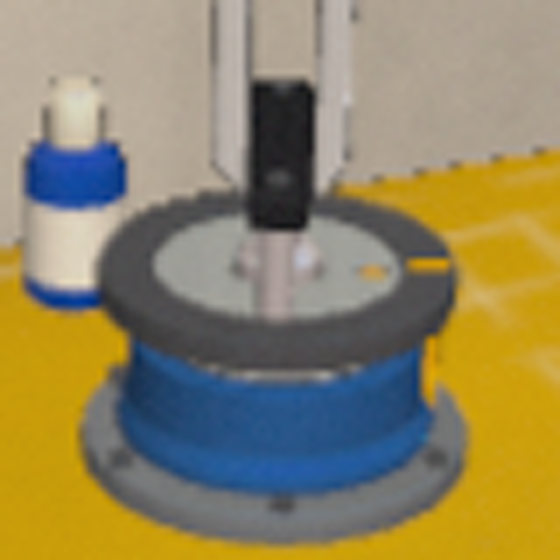

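Emit:
play_rows --translation '[[0, 0, -0.04], [0, -0.03, 0], [0, 0, 0], [0, 0, 0.02], [0, 0, 0.02], [0, 0, 0], [0, 0, 0]]' --twist '[[0, 0, 0.2], [0, 0, 0.2], [0, 0, 0], [0, 0, 0], [0, 0, 0], [0, 0, 0], [0, 0, 0]]' --gripper '[-1, -1, -1, -1, -1, -1, -1]'

```text
time: 11.8
tool_pos: [0.499, -0.1577, 0.2997]
ee_rot: [3.138, 0.002, 1.598]
wrist_force: [0.9, -1.5, 9.0]
width: 0.0198
finger_force: 30.0
```

```bash
python3 st.py c9
```

```text
{'tool_pos': array([ 0.499 , -0.1577,  0.2997]), 'ee_rot': array([3.1380e+00, 1.9000e-03, 1.5977e+00]), 'wrist_force': array([ 0.8786, -1.5356,  8.9717]), 'wrist_torque': array([-0.3922,  0.0475, -0.0159])}
```

```bash
python3 - <<'E'
from h import *
m=cm("side");R=cv2.Rodrigues(m["rvec"])[0];C=-R.T@m["tvec"];d=C-[.47,-.157,.07];print("cam",C,"elev",np.arctan2(d[2],np.hypot(*d[:2])),"az",np.arctan2(d[1],d[0]))
a=robot.snapshot("side");cv2.imwrite("pics/side9.png",a[:,:,::-1])
w=a[165:180,332:360].astype(int);print(np.clip(w[:,:,0]-w[:,:,2]-10,0,None))
# predicted hole ellipse at plate top for underside z .0676 / .070, and pin top outline
t=np.linspace(0,2*np.pi,8,endpoint=False)
c=np.array([.499,-.1577]);
for u in(.0676,.070):
    h=c+.031*np.array([np.cos(3.1685),np.sin(3.1685)])
    for z in(u,u+.01):
        q=proj("side",[[h[0]+.006*np.cos(x),h[1]+.006*np.sin(x),z] for x in t]);print("hole",u,z,np.round(q.mean(0),1),np.round(q.min(0),1),np.round(q.max(0),1))
    s=c+.0505*np.array([np.cos(3.1685),np.sin(3.1685)]);print("stripe",proj("side",[*s,u+.012]))
E
```

```text
cam [0.43241286 0.88988963 0.57629748] elev 0.4502060900958205 az 1.6066845408098254
[[  0   0   0   0   0   0   0   0   0   0   0   0  23  41  80 147 162 166
  176 176 178 176 176 178 177 172 178 162]
 [  0   0   0   0   0   0   0   0   0   0   0   0   0   0   8  38  80 145
  177 174 172 168 178 179 177 162 151 142]
 [  0   0   0   0   0   0   0   0   0   0   0   0   0   0   0   0   9  57
  138 175 167 162 154 140 130 122 121 128]
 [  0   0   0   0   0   0   0   0   0   0   0   0   0   0   0   0   0   0
   48  86 109 116 123 128 130 133 139 145]
 [  2   0   0   0   0   0   0   0   0   0   0   0   0   0   0   0   0   0
    0  35 105 131 141 148 160 165 176 169]
 [  1   0   0   0   0   0   0   0   0   0   0   0   0   0   0   0   0   0
    0   0  68 138 178 175 175 179 179 180]
 [  0   2   0   0   0   0   0   0   0   0   0   0   0   0   0   0   0   0
    0   0   9 121 177 173 178 179 179 179]
 [  0   0   0   0   0   0   0   0   3   8   0   0   0   0  53 116 128 130
  132 129  91  85 142 176 171 179 179 180]
 [  2   1   0   0   0   0   0  29  80  94  55  10   0   0  38  74  83 116
  135
[... 363 characters left out ...]
 111 110 109 116 120 124]
 [  0   0   0   0   0   0   0   0   0   0   0   0   0   0   0   0   0   0
    0   0   0  71 114 108  95  96 107 124]
 [  0   0   0   0   0   0   0   0   0   0   0   0   0   0   0   0   0   0
    0   0   0  86 117 123 120 114 114 128]
 [  0   0   0   0   0   0   0   0   0   0   0   0   0   0   0   0   0   0
    0   0  11 117 147 154 150 142 133 131]]
hole 0.0676 0.0676 [340.5 172.7] [337.9 171.6] [343.  173.8]
hole 0.0676 0.07759999999999999 [340.6 168.8] [338.  167.7] [343.2 169.9]
stripe [[349.08826815 168.42507799]]
hole 0.07 0.07 [340.5 171.8] [337.9 170.7] [343.1 172.9]
hole 0.07 0.08 [340.7 167.9] [338.1 166.8] [343.3 169. ]
stripe [[349.13774004 167.4853445 ]]
```

```bash
python3 - <<'E'
from h import *
c=np.array([.4995,-.1573])
print("base front obs 212.1-",proj("side",[[c[0],c[1]+.066,0]]))
for z in(.06,.064,.068,.07):print(z,"rim bottom front obs 187.9",proj("side",[[c[0],c[1]+.06,z]]),"top back obs %.1f"%(190/7+135),proj("side",[[c[0],c[1]-.06,z+.012]]),"stripe obs 172.7",proj("side",[[c[0]-.0505,c[1]-.0015,z+.012]]))
print("hover: stripe obs 351.7,160.5",[proj("side",[.4963-.0505,-.1552,z+.012])[0] for z in(.101,.094)])
print("grip0: stripe in side0", [proj("side",[.4747-.0496,.1238+.0089,.016])[0]])
h=cv2.cvtColor(cv2.imread("pics/side0.png"),cv2.COLOR_BGR2HSV)[255:280,340:368];k=cv2.inRange(h,(10,140,100),(30,255,255));print(cv2.connectedComponentsWithStats(k)[2:])
E
```

```text
base front obs 212.1- [[323.92426913 211.49819531]]
0.06 rim bottom front obs 187.9 [[324.76917247 186.92931912]] top back obs 162.1 [[328.85767216 159.81914064]] stripe obs 172.7 [[348.72044279 171.42495114]]
0.064 rim bottom front obs 187.9 [[324.81237512 185.3360418 ]] top back obs 162.1 [[328.90389472 158.31239393]] stripe obs 172.7 [[348.80208718 169.86742037]]
0.068 rim bottom front obs 187.9 [[324.8557286  183.73720253]] top back obs 162.1 [[328.95026542 156.80081759]] stripe obs 172.7 [[348.8840053  168.30466383]]
0.07 rim bottom front obs 187.9 [[324.87746214 182.93568806]] top back obs 162.1 [[328.97350654 156.04321106]] stripe obs 172.7 [[348.92506743 167.52131768]]
hover: stripe obs 351.7,160.5 [array([350.9188343 , 155.92659421]), array([350.76717605, 158.74113168])]
grip0: stripe in side0 [array([354.09139486, 266.97161008])]
(array([[  0,   0,  28,  25, 682],
       [ 11,  11,   7,   4,  18]], dtype=int32), array([[13.48240469, 11.98240469],
       [14.16666667, 12.66666667]]))
```

The outlines in the side view put the underside at about z = 0.060. The brass pin shows inside the hole, and the resistance is flat and stiff, so the plate is home; it simply hangs lower in the grip than I assumed. I'll unload, release and back off.

Emit:
play_rows --translation '[[0, 0.01, -0.05], [0, 0, 0], [0, 0, 0], [0, 0, 0], [0, 0, 0], [0, 0, 0], [0, 0, 0], [0, 0, 0]]' --twist '[[0, 0, 0], [0, 0, 0], [0, 0, 0], [0, 0, 0], [0, 0, 0], [0, 0, 0], [0, 0, 0], [0, 0, 0]]' --gripper '[-1, -1, -0.2, 0, 0, 0.5, 1, 1]'

```text
time: 12.7
tool_pos: [0.4988, -0.1572, 0.2993]
ee_rot: [-3.141, -0.0, 1.598]
wrist_force: [-0.2, 0.6, -0.9]
width: 0.0641
finger_force: 0.0
```

Emit:
play_rows --translation '[[0, 0, 0], [0, 0, -0.2], [0, 0, -0.6], [0, 0, -0.9], [0, 0, -0.9], [0, 0, -0.5], [0, 0, 0], [0, 0, 0]]' --twist '[[0, 0, 0], [0, 0, 0], [0, 0, 0], [0, 0, 0], [0, 0, 0], [0, 0, 0], [0, 0, 0], [0, 0, 0]]' --gripper '[1, 1, 1, 1, 1, 1, 1, 1]'

```text
time: 13.5
tool_pos: [0.4988, -0.1573, 0.4235]
ee_rot: [3.141, 0.0, 1.598]
wrist_force: [0.5, 0.6, 0.5]
width: 0.0936
finger_force: 0.0
```

```bash
python3 st.py c10;  python3 - <<'E'
from h import *
pl=lambda z:[(.06,z+.012),(.041,z+.0115),(.06,z)]
i=robot.snapshot("side")[:,:,::-1].copy()
for z in(.056,.06,.064,.068,.07):print(z,fit(i,"side",pl(z),(.499,-.150)))
E
```

```text
{'tool_pos': array([ 0.4988, -0.1573,  0.4235]), 'ee_rot': array([3.1410e+00, 1.0000e-04, 1.5978e+00]), 'wrist_force': array([0.4834, 0.6057, 0.472 ]), 'wrist_torque': array([-0.1084,  0.0491, -0.0733])}
0.056 (array([ 0.4975, -0.1561]), np.float64(-131.5))
0.06 (array([ 0.4972, -0.1483]), np.float64(-131.1))
0.064 (array([ 0.4968, -0.1403]), np.float64(-129.7))
0.068 (array([ 0.4971, -0.1562]), np.float64(-94.4))
0.07 (array([ 0.4969, -0.1521]), np.float64(-94.5))
```

View pics/c10.png

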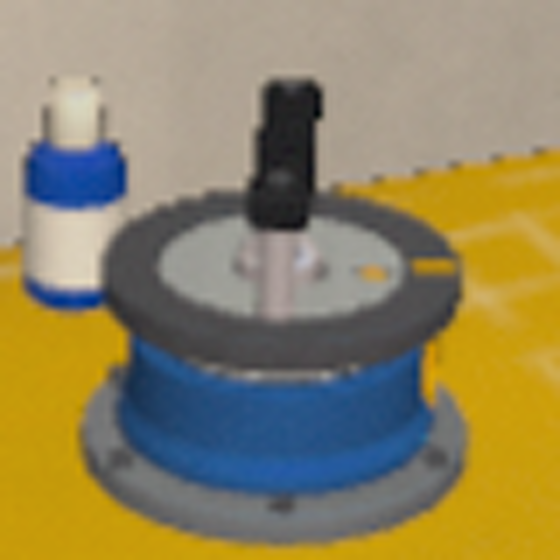

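The released plate lies flat on the hub, with the pin filling its hole at about (372,271) and the shaft showing through the bore. The outline fit at z = 0.060 matches the hub's own fit.

```bash
python3 -c "
from bench import robot
print(robot.close_job())"
```

```text
the job is handed in; nothing more can be done
None
```

The index plate is fitted over the shaft and pin, appears flat and fully home on the hub face in the side camera, and was let go; the job was handed in at about 13.6 s and the verdict was not reported.

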